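# Free a test block from a ratchet clamp and put it on the balance

### The job

Free the stone test block from the ratchet clamp and put it on the balance for weighing: lift the pawl's handle clear of the rack, draw the clamp bar all the way back to its stop, take the block out from under the lips of the jaws, and set it down gently, the same way up, in the middle of the balance pan. Leave the clamp open and let go; do not disturb the tin, the jar or the spatula.

Things in the scene. Friction and masses are not known exactly. Their poses are not given: they have to be found in the camera images.
- clamp: Ratchet clamp fixed to the bench: green base plate 275 x 100 mm, 12 mm thick. Origin at bench height under the middle of the clamped block; z up; x is the clamping direction: fixed jaw at x = +51 to +76 mm; clamp bar, rack and pawl on the -x side; the bar opens towards -x. Jaws 64 mm wide (y), tops 62 mm above the bench, each with a lip over the block's end.
- fixed_lip (a point): Lower inner edge of the fixed jaw's lip, 54 mm above the bench, 38 mm to +x of the clamp's origin. This lip and the clamp bar's like it reach 12 mm over the block's ends, 2 mm above its top. With the bar fully back, slide the block about 24 mm towards the clamp's -x, midway between the lips; only then can it rise freely.
- lamp (a point): Middle of the underside of the clamp's fixed inspection lamp, a bar 40 mm (x) by 210 mm (y), 18 mm thick, underside 165 mm above the bench; 16 mm post at its +y end. It hangs right over the pawl's handle, so to reach it without hitting the lamp the tool must lean back to the clamp's -x, 35 to 50 degrees from vertical (fingers pointing to +x and down).
- clamp_bar (a joint): How far the clamp bar (dark steel moving jaw with two cheeks) is drawn back, m: 0 = clamped, 0.048 = fully back at its stop. It slides along the clamp's -x with about 4 N of friction and stays where it is left. With the pawl down the rack lets it back only about 2 mm.
- pawl (a joint): Lift angle of the pawl, rad: 0 = down in the rack, clear of the teeth above about 0.18, stop at 0.32. Hinged on the clamp bar about the clamp's y axis; hinge pin 94 mm to +x of the grip point and 30 mm above the bench. A spring presses it down (3 to 4 N at the grip) and it drops when let go, so it must be held up while the bar is drawn back.
- pawl_grip (a point): Where to pinch the pawl's handle: middle of a steel bar 14 mm wide (clamp's y), 10 mm thick, sloping up to -x by 12 degrees, 50 mm above the bench, 162 mm to -x of the clamp's origin; the bar ends 15 mm beyond. Moves with pawl and bar: 0.25 rad of lift raises it 22 mm and takes it 8 mm to +x. Below: base plate and a rack 12 mm wide, 28.5 mm high.
- block: The grey stone test block, 100 x 44 x 40 mm (x, y, z), about 0.42 kg. Origin at the centre of its underside, x lengthwise, z up. It lies in the clamp on the base plate, x along the clamp's x; its 44 mm sides are free to be gripped from above.
- pan (a point): Middle of the upper face of the balance's flat square steel pan, 145 x 145 mm, 66 mm above the bench; axes as the balance's.
- tin: Bystander: steel tin, 90 mm diameter, 120 mm high; origin under its centre.
- jar: Bystander: glass jar with black contents, 64 mm diameter, 115 mm high; origin under its centre.
- spatula: Bystander: spatula lying on the bench between the robot and the clamp.
- balance: The balance: white casing 235 x 180 mm, 52 mm high, display and keys on its -x half; fixed. Origin on the bench under the middle of the casing; the pan's middle is at x = +35 mm.
There are look-alikes about, which are no part of the job. What is meant by the block is not blue or turquoise, and is the smaller of those in its own colour.

How it is judged (in metres and radians):
On the way, in this order (a step that is already met when the one before it is completed fails the run):
1. the pawl is lifted clear of the rack while the block is still clamped (value of joint pawl above 0.15 rad and value of joint clamp_bar below 0.012 m), for 0.05 s.
2. the clamp bar is drawn back to its stop, the block still in the clamp (value of joint clamp_bar above 0.043 m and distance of block from where it was at the start of the episode below 0.06 m), for 0.1 s.
3. the block is lifted out of the clamp (z of block in the frame of clamp above 0.075 m), for 0.05 s.
At the end, for the whole second after the job is handed in: The block lies at rest, the same way up (within 0.1 rad), on the balance pan, its centre within 30 mm of the pan's middle, and the clamp bar is still within 8 mm of its open stop (horizontal distance between block and pan below 0.03 m and z of block in the frame of pan between -0.004 and 0.004 m and angle between block's own z axis and vertical below 0.1 rad and linear speed of block below 0.02 m/s and value of joint clamp_bar above 0.04 m); the robot touches nothing.
It fails at once if the tin, the jar or the spatula is moved more than 30 mm (distance of any of tin, jar, spatula from where it was at the start of the episode above 0.03 m).
It fails at once if the block is dropped or banged onto the balance (moving faster than 0.3 m/s within 20 mm of the pan) (horizontal distance between block and pan below 0.1 m and z of block in the frame of pan below 0.02 m and linear speed of block above 0.3 m/s).
It also fails if it takes over 58 s, if anything falls off the work surface, if the arm or the gripper's body presses on something with over 40 N, if the wrist force passes 120 N, or if a joint passes its speed limit or range.

### The arm

A 6-joint arm with a two-finger parallel gripper is mounted at the origin on the work surface. World frame = base frame: x ahead of the robot, y to its left, z up, the work surface at z = 0. Lengths are in mm, angles in rad, forces in N, time in s.
With the tool pointing down it reaches from about 300 to 775 mm from the base axis. Payload 14.6 kg.
Tool frame: the origin (TCP) lies between the finger pads; the fingertips stand 19 mm ahead of it and the grasp point (between the pads) is the TCP; x points along the fingers, y is the direction in which the jaws open and shut, and the axes are right-handed (so a half turn about x gives the same grasp; the last joint's range is limited). The gripper opens to 94 mm and grips with 3 to 60 N. Pads are 16 mm wide; open, the fingers measure 119 mm over their backs; the gripper's body (75 mm by 177 mm) begins 78 mm behind the grasp point.
Start: joints at [1.272, 0.3, 1.521, -0, 1.321, -0.067], TCP at [126.349, 535.28, 224.446] pointing down, gripper open.
Joint ranges: [-3.03, 3.03], [-0.79, 2.21], [0.23, 2.52], [-1.04, 4.18], [0, 3.07], [-2.55, 2.55]. Speed limits (rad/s): [2.22, 2.22, 2.57, 3.14, 3.14, 3.14].

### API

Orientations are given as [roll, pitch, yaw] about the fixed x, y, z axes, in that order (R = Rz(yaw) Ry(pitch) Rx(roll)).
In Python, from cell import manip gives the robot as it stands.
- The arm moves only by the tool jog_arm, never from a script. Its argument "series" is one flat list of numbers, 7 for each row, row after row: the turn, a rotation vector about the world's x, y, z in rad, then the shift along the world's x, y, z in m, then the opening, from -1 (shut) to 1 (fully open). A call has 1 to 20 rows; each row is the pose to reach, as a shift and turn from the pose commanded when the call began; what a row does not reach only later rows make up. A row lasts 1/8 s, in which the tool goes at most 62.5 mm and 10.7 degrees, less where a joint would pass 70% of its speed; a pose out of reach is approached as far as the arm can. A call with a gripper value outside its range is refused whole. The fingers move at their own pace and stop on an object; "squeeze" is the grip in N (left out, the last holds). Time passes only in rows, so rows that repeat a pose let the fingers close. It gives the time, the measured TCP pose, the force and the opening at its end, in the units of the state.
- manip.read_state(): the state, without advancing time (a new reading comes with each control period).
- manip.camera(name): name is "scene" or "top"; returns a dict with "color" (384x512x3 uint8, blue, green, red), "range_z" (384x512 float32, mm along the optical axis (not along the pixel's ray), 0 where there is no reading), "fx", "fy", "cx", "cy" (pixels), "D" ([k1, k2, p1, p2, k3] as OpenCV has them; the pictures are not rectified), "pose" (4x4, takes a point from camera to world coordinates). Camera axes: x right, y down, z forward; pixel columns grow to the right and rows downward; lengths in mm; the calibration is good to about 2 mm. A picture is of the moment at which its call begins.
- manip.sign_off(): hands the job in, once; it reports no verdict.
The state is a dict: "clock": time; "joints": joint angles; "qd": joint speeds; "effort": joint torques, N m; "eef_pos": TCP position; "eef_rot": TCP orientation; "wrist_force": force on the tool from outside, world axes, zero at the start; "moment": the same for the moment, N m; "finger_gap": finger opening in mm.
Only numpy, scipy, OpenCV 4.12 (cv2) and the standard library are available. Lean on these libraries where they do the work, as an engineer would, in place of code of your own. Each camera call takes 0.05 s, during which the arm holds its last target.

## Working session

There is one attempt and no reset: what is moved stays moved. The work goes in short steps, Python scripts to look and compute and a tool call to move; the robot and the scene stay as the last step left them, time stands still between calls to the robot, and variables do not carry over. Pictures are saved under pics/ and viewed, and the job is handed in when it is done.

Besides the shell and the picture viewer there is one more tool, called after ">>>" by a JSON object that holds its "api" and its "payload", one argument or row to a line. jog_arm: Moves the arm, as the interface text tells. Its arguments: {"type":"object","properties":{"series":{"type":"array","items":{"type":"number"}},"squeeze":{"type":"number"}},"required":["series"]}

```bash
mkdir -p pics; ls
python3 - <<'E'
from cell import manip
import cv2, numpy as np, pickle
print(manip.read_state())
for n in ("scene","top"):
    c=manip.camera(n); pickle.dump(c,open(f"pics/{n}0.pkl","wb"))
    cv2.imwrite(f"pics/{n}0.png",cv2.resize(c["color"],None,fx=1.5,fy=1.5))
    print(n,c["fx"],c["fy"],c["cx"],c["cy"],c["D"],np.round(c["pose"],3).tolist())
E
```

```text
pics
{'clock': 0.0, 'joints': array([ 1.27240671e+00,  3.00500691e-01,  1.52158544e+00,  1.06959745e-05,
        1.32068598e+00, -6.66246622e-02]), 'qd': array([ 7.17294963e-04, -2.48734356e-04, -4.39494347e-04, -1.27518181e-04,
       -2.05070707e-05,  2.41852885e-04]), 'effort': array([ 8.45207651e-04, -5.31811273e+01, -3.52728724e+01,  7.08086975e-02,
        2.44824355e-02, -6.69562291e-05]), 'eef_pos': array([126.27564973, 535.062084  , 223.86823947]), 'eef_rot': array([-1.64620453,  1.56961683, -1.87797214]), 'wrist_force': array([-0.20643393, -0.23331354,  0.76476331]), 'moment': array([-0.04572013, -0.00299793, -0.00606228]), 'finger_gap': 94.0601704566934}
scene 437.31619313397874 437.31619313397874 254.08095225678713 200.96582443864145 [0.05845294 0.         0.         0.         0.        ] [[-0.04, 0.61, -0.792, 1536.563], [0.999, 0.023, -0.033, 60.54], [-0.002, -0.792, -0.61, 902.315], [0.0, 0.0, 0.0, 1.0]]
top 419.61074939272373 419.61074939272373 259.4905035093181 200.3111282004496 [0.0309399 0.        0.        0.        0.       ] [[-0.013, -0.993, 0.119, 412.846], [-1.0, 0.015, 0.01, 16.028], [-0.012, -0.119, -0.993, 1188.532], [0.0, 0.0, 0.0, 1.0]]
```

View pics/scene0.png

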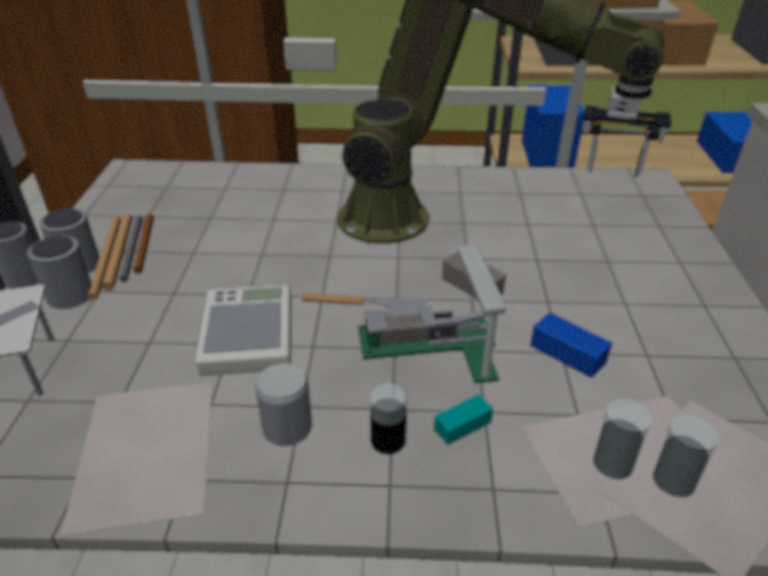

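View pics/top0.png

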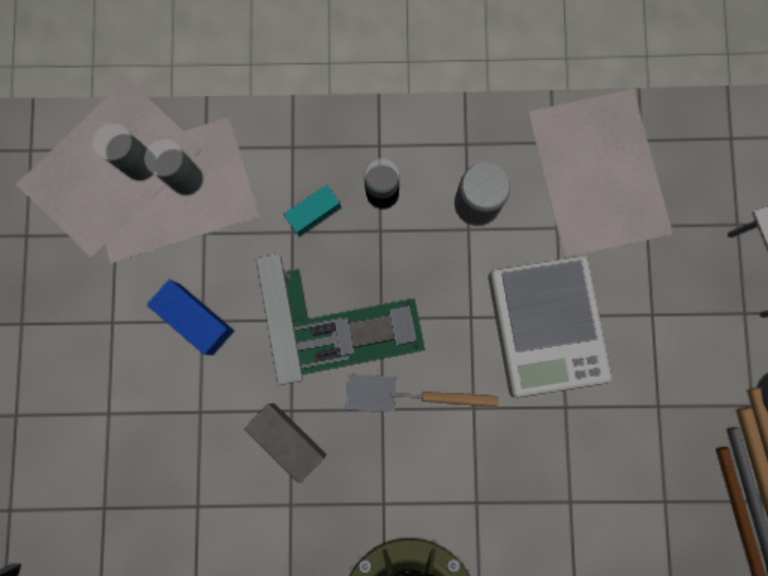

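The top picture shows the clamp at about (345,330), with its +x to the right, the lamp bar at (280,320), the grey block at (372,332), the balance at (550,325), and the spatula at (370–495,395). Next I measure.

```bash
cat > h.py <<'E'
import cv2, numpy as np, pickle
def cloud(c):
    K=np.array([[c["fx"],0,c["cx"]],[0,c["fy"],c["cy"]],[0,0,1]])
    h,w=c["range_z"].shape
    u,v=np.meshgrid(np.arange(w),np.arange(h))
    p=np.stack([u,v],-1).reshape(-1,1,2).astype(np.float64)
    n=cv2.undistortPoints(p,K,np.array(c["D"],float)).reshape(h,w,2)
    z=c["range_z"].astype(float)
    P=np.stack([n[...,0]*z,n[...,1]*z,z],-1)
    T=np.array(c["pose"])
    W=P@T[:3,:3].T+T[:3,3]
    W[z<=0]=np.nan
    return W
def load(n): return pickle.load(open(f"pics/{n}.pkl","rb"))
E
python3 - <<'E'
from h import *
c=load("top0"); W=cloud(c); im=c["color"]
z=W[...,2]
crop=im[150:270,150:300]
cv2.imwrite("pics/crop0.png",cv2.resize(crop,None,fx=5,fy=5,interpolation=cv2.INTER_CUBIC))
hm=np.clip(np.nan_to_num(z[150:270,150:300]),0,200)/200*255
cv2.imwrite("pics/hm0.png",cv2.resize(cv2.applyColorMap(hm.astype(np.uint8),cv2.COLORMAP_JET),None,fx=5,fy=5,interpolation=cv2.INTER_NEAREST))
print("bench z",np.nanmedian(z[270:300,100:140]),np.nanmedian(z[100:120,330:350]))
def rect(name,m):
    m=cv2.morphologyEx(m.astype(np.uint8),cv2.MORPH_OPEN,np.ones((2,2)))
    n,l,s,_=cv2.connectedComponentsWithStats(m)
    for k in range(1,n):
        if s[k,4]>60:
            p=W[l==k]
            r=cv2.minAreaRect(p[:,:2].astype(np.float32))
            print(name,"px",s[k,:5],"rect",np.round(r[0],1),np.round(r[1],1),round(r[2],2),"zmed",round(float(np.median(p[:,2])),1),"mean",np.round(p.mean(0),1))
hsv=cv2.cvtColor(im,cv2.COLOR_BGR2HSV)
roi=np.zeros(z.shape,bool); roi[150:270,150:420]=1
rect("high",roi&(z>150)&(z<210))
rect("60-72",roi&(z>58)&(z<74))
rect("44-57",roi&(z>44)&(z<57))
rect("green",roi&(hsv[...,0]>55)&(hsv[...,0]<85)&(hsv[...,1]>100))
rect("any>95",(z>95)&(z<140))
E
```

```text
bench z 0.405347971893093 0.46756057304446585
high px [ 172  171   31   87 1469] rect [519.9 204.6] [241.9  60.6] 3.16 zmed nan mean [nan nan nan]
60-72 px [ 336  175   62   60 2885] rect [ 532.5 -259.8] [130.9 147.1] 11.75 zmed nan mean [nan nan nan]
60-72 px [261 205  17  26 317] rect [504.    2.3] [65.2 39.7] 10.29 zmed nan mean [nan nan nan]
60-72 px [224 213  13  25 211] rect [484.7 109. ] [66.  24.7] 7.85 zmed 62.0 mean [481.4 107.9  58.5]
44-57 px [ 328  172   81   94 2622] rect [ 496.3 -271.6] [236.9 196. ] 8.87 zmed nan mean [nan nan nan]
44-57 px [234 211  30  21 447] rect [nan nan] [0. 0.] 0.0 zmed nan mean [nan nan nan]
green px [192 181  79  37 617] rect [534.8 119.1] [225.3  96.5] 72.63 zmed nan mean [nan nan nan]
green px [274 201  10  33 117] rect [nan nan] [0. 0.] 0.0 zmed nan mean [nan nan nan]
green px [198 220  19   9  95] rect [490.3 175.6] [23.5 52.6] 10.17 zmed 12.7 mean [488.7 182.5  15.5]
green px [203 228  74  22 467] rect [450.5  87.3] [ 25.9 212.6] 10.7 zmed nan mean [nan nan nan]
green px [200 231  23  12 118] rect [453.3 162.8] [23.8 66.7] 12.44 zmed 12.4 mean [453.5 171.7  16.5]
any>95 px [ 63  83  30  28 634] rect [843. 528.] [107.5  57.1] 60.45 zmed nan mean [nan nan nan]
any>95 px [ 97  94  29  27 590] rect [792.3 419.9] [59.1 54.7] 56.55 zmed nan mean [nan nan nan]
any>95 px [243 107  24  25 463] rect [779.8  34.9] [40.7 89.1] 53.89 zmed nan mean [nan nan nan]
any>95 px [307 110  34  34 908] rect [ 743.1 -158.4] [ 79.4 120. ] 19.09 zmed nan mean [nan nan nan]
any>95 px [503 139   9  26 130] rect [ 656.2 -614.5] [61.3 22.3] 16.52 zmed 122.9 mean [ 663.9 -608.8  123. ]
```

View pics/crop0.png

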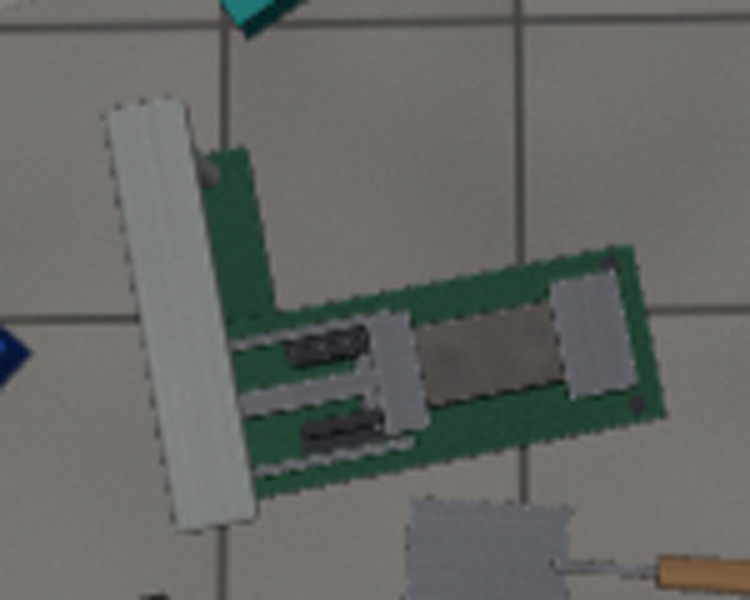

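View pics/hm0.png

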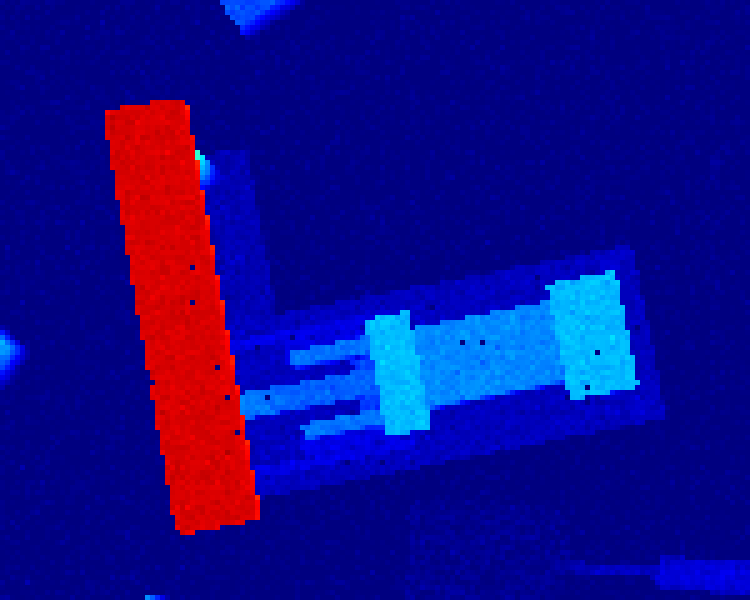

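```bash
cat >> h.py <<'E'
def rects(W,m,name,minpx=60,verbose=True):
    m=(m&np.isfinite(W[...,2])).astype(np.uint8)
    n,l,s,_=cv2.connectedComponentsWithStats(m)
    out=[]
    for k in range(1,n):
        if s[k,4]>minpx:
            p=W[l==k]
            r=cv2.minAreaRect(p[:,:2].astype(np.float32))
            out.append((p,r))
            print(name,"px",s[k,:5],"rect",np.round(r[0],1),np.round(r[1],1),round(r[2],2),"zmed",round(float(np.median(p[:,2])),1),"mean",np.round(p.mean(0),1))
    return out
E
python3 - <<'E'
from h import *
for cam in("top0","scene0"):
    c=load(cam); W=cloud(c); im=c["color"]; z=W[...,2]
    hsv=cv2.cvtColor(im,cv2.COLOR_BGR2HSV)
    roi=(W[...,0]>350)&(W[...,0]<680)&(W[...,1]<310)&(W[...,1]>-400)
    print(cam)
    rects(W,roi&(abs(z-183)<5),"lamp")
    rects(W,roi&(abs(z-62)<3)&(W[...,1]>-100),"jaw")
    rects(W,roi&(abs(z-66)<3)&(W[...,1]<-100),"pan")
    rects(W,roi&(abs(z-52)<3)&(W[...,1]>-100),"block",40)
    rects(W,roi&(abs(z-52)<3)&(W[...,1]<-100),"casing")
    rects(W,roi&(abs(z-12)<3)&(hsv[...,0]>55)&(hsv[...,0]<85)&(hsv[...,1]>100),"green")
    rects(W,(W[...,0]<460)&(W[...,0]>380)&(z>3)&(z<30)&(W[...,1]<120)&(W[...,1]>-150),"spat",20)
E
```

```text
top0
lamp px [ 171  170   30   87 1407] rect [507.3 205.4] [209.2  40.8] 10.23 zmed 183.0 mean [506. 205. 183.]
jaw px [259 205  19  25 276] rect [503.1   5.3] [63.4 37.5] 10.5 zmed 62.1 mean [502.6   5.1  62. ]
jaw px [223 212  13  25 181] rect [484.1 110.3] [63.4 24.1] 10.45 zmed 62.0 mean [483.8 110.4  62.1]
pan px [ 335  174   63   61 2454] rect [ 534.2 -255.8] [144.4 145. ] 8.47 zmed 66.0 mean [ 533.2 -256.    66. ]
block px [233 210  30  21 381] rect [494.5  61.6] [43.8 75.7] 10.94 zmed 52.0 mean [494.6  61.6  52.1]
casing px [376 171  20  26 106] rect [ 593.9 -327.7] [78.2 35.1] 34.65 zmed 51.9 mean [ 594.4 -326.    51.9]
casing px [ 328  178   80   87 1903] rect [ 499.1 -260.8] [231.5 180.5] 8.0 zmed 52.4 mean [ 446.9 -259.2   52.3]
green px [191 180  81  37 464] rect [537.8 119.1] [227.9  99.9] 73.72 zmed 11.7 mean [544.5 136.3  11.8]
green px [202 199  81  50 487] rect [487.   85.9] [ 95.  230.1] 11.71 zmed 12.2 mean [465.1  51.   12.1]
green px [197 219  23   9  84] rect [495.2 174.1] [20.4 61.6] 9.55 zmed 12.1 mean [491.5 183.3  12.1]
green px [199 230  23  12  94] rect [
[... 717 characters left out ...]
ct [506.    6.2] [67.3 37.4] 11.39 zmed 62.7 mean [507.9   6.4  62.6]
pan px [ 135  200   52   36 1347] rect [ 536.2 -257.3] [152.7 143.9] 7.88 zmed 66.0 mean [ 541.2 -257.3   66. ]
block px [257 209  26  12 207] rect [496.8  63. ] [49.9 77.9] 11.85 zmed 52.5 mean [498.4  64.4  52.4]
casing px [131 189  63  53 891] rect [ 502.6 -260.4] [239.9 178.8] 8.91 zmed 52.3 mean [ 507.  -255.1   52.2]
green px [240 218  82  20 371] rect [531.2  92.6] [255.9  81.7] 82.32 zmed 12.2 mean [529.   79.1  12.2]
spat px [224 198   6   9  23] rect [387.9 -81.6] [16.4 20.6] 71.54 zmed 8.5 mean [385.  -80.9  10.2]
spat px [254 201  28   9 123] rect [399.7  57.1] [39.6 90.1] 0.34 zmed 5.2 mean [395.9  56.8   5.4]
```

```bash
cat >> h.py <<'E'
from scipy.spatial.transform import Rotation as Rn
O=np.array([494.3,62.0,0]); A=np.deg2rad(-79.7)
Rc=Rn.from_euler('z',A).as_matrix()
def c2w(p): return O+Rc@np.array(p,float)
def w2c(p): return (np.asarray(p)-O)@Rc
E
python3 - <<'E'
from h import *
from cell import manip
s=manip.read_state(); R0=Rn.from_euler('xyz',s["eef_rot"]).as_matrix()
print(np.round(R0,3))
for L in (45,48):
  a=np.deg2rad(L); x=Rc@np.array([np.sin(a),0,-np.cos(a)])
  for sg in(1,-1):
    y=Rc@np.array([0,sg,0]); R=np.stack([x,y,np.cross(x,y)],1)
    print(L,sg,Rn.from_matrix(R@R0.T).as_rotvec().round(3), np.round(x,3))
x=np.array([0,0,-1.]);
for sg in(1,-1):
    y=Rc@np.array([0,sg,0]); R=np.stack([x,y,np.cross(x,y)],1)
    print("down",sg,Rn.from_matrix(R@R0.T).as_rotvec().round(3))
print("grip",c2w([-162,0,50]),"pre",)
for cam in("top0","scene0"):
    c=load(cam); W=cloud(c); z=W[...,2]; C=w2c(W)
    roi=(W[...,0]>250)&(W[...,0]<700)&(W[...,1]>120)&(W[...,1]<420)&(z>20)&(z<150)
    print(cam); rects(W,roi,"o",40)
    m=(abs(C[...,1])<60)&(C[...,0]>-200)&(C[...,0]<-30)&(z>16)&(z<150)
    im=c["color"]
    ys,xs=np.where(m); print(xs.min(),xs.max(),ys.min(),ys.max())
    mm=m&(abs(C[...,1])<12)
    p=C[mm]; 
    for q in p[np.argsort(p[:,0])][::max(1,len(p)//25)]: print(np.round(q,0),end=' ')
    print()
c=load("scene0")["color"][150:240,225:345]
cv2.imwrite("pics/crop1.png",cv2.resize(c,None,fx=6,fy=6,interpolation=cv2.INTER_CUBIC))
E
```

```text
[[-0.     0.23   0.973]
 [-0.001  0.973 -0.23 ]
 [-1.    -0.001 -0.   ]]
45 1 [-0.601 -0.572 -1.096] [ 0.126 -0.696 -0.707]
45 -1 [-0.635  0.67   1.864] [ 0.126 -0.696 -0.707]
48 1 [-0.641 -0.609 -1.087] [ 0.133 -0.731 -0.669]
48 -1 [-0.676  0.714  1.848] [ 0.133 -0.731 -0.669]
down 1 [ 1.000e-03 -1.000e-03 -1.159e+00]
down -1 [1.000e-03 1.000e-03 1.982e+00]
grip [465.33404115 221.38937615  50.        ] pre
top0
o px [193 148  16   9  76] rect [698.8 191.3] [21.8 36.2] 34.13 zmed 39.4 mean [692.4 192.5  37.2]
o px [ 115  189   39   48 1022] rect [521.1 389.8] [131.1  62.9] 49.03 zmed 56.4 mean [514.8 376.3  54.3]
o px [198 213  29  31 388] rect [476.9 158.3] [74.6 83.3] 89.47 zmed 44.5 mean [477.4 149.9  41.1]
o px [ 163  269   54   45 1236] rect [298.7 217.4] [138.1  60.3] 46.05 zmed 55.6 mean [303.  217.2  54.2]
196 239 211 246
[-137.   -5.   49.] [-133.    3.   49.] [-127.    1.   50.] [-123.   -5.   53.] [-118.   -6.   44.] [-114.    5.   43.] [-109.    1.   42.] [-104.   -3.   47.] [-100.    5.   42.] [-94.   3.  45.] [-89.   3.  43.] [-84.  -1.  43.] [-79.  -2.  44.] [-75.   5.
[... 483 characters left out ...]
524.7 176.8] [115.3 177.7] 87.93 zmed 45.5 mean [521.8 181.3  52.9]
o px [354 208  41  38 839] rect [526.7 389.2] [133.6  66.2] 47.64 zmed 53.9 mean [532.7 377.2  47.8]
278 325 203 231
[-179.   -7.   20.] [-171.   -1.   17.] [-164.    3.   46.] [-161.   -1.   55.] [-157.    5.   48.] [-155.   -5.   28.] [-151.    4.   44.] [-147.   -0.   29.] [-144.    6.   50.] [-141.   -6.   49.] [-138.    1.   27.] [-134.    7.   16.] [-131.    5.   19.] [-127.    5.   27.] [-123.    3.   50.] [-120.   -4.   25.] [-116.    8.   43.] [-112.   -4.   46.] [-103.   -7.   44.] [-92.  -2.  46.] [-83.  -1.  48.] [-75.   5.  45.] [-60.  -3.  65.] [-54.  -4.  65.] [-47.   1.  65.] [-41.   0.  61.] [-36.  11.  51.]
```

View pics/crop1.png

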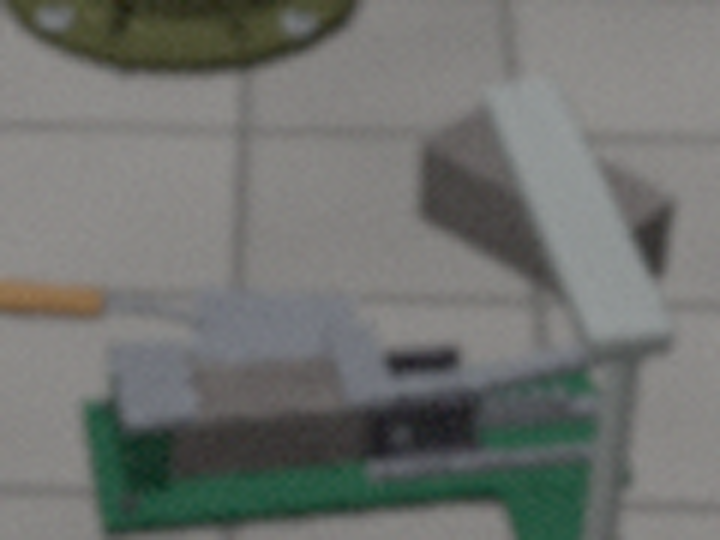

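>>> {"api": "jog_arm", "payload": {
  "series": [-0.32,-0.305,-0.544,0.16,-0.11,0.0,0.1,-0.32,-0.305,-0.544,0.16,-0.11,0.0,0.1,-0.32,-0.305,-0.544,0.16,-0.11,0.0,0.1,-0.32,-0.305,-0.544,0.16,-0.11,0.0,0.1,-0.641,-0.609,-1.087,0.3217,-0.2189,-0.0875,0.1,-0.641,-0.609,-1.087,0.3217,-0.2189,-0.0875,0.1,-0.641,-0.609,-1.087,0.3217,-0.2189,-0.0875,0.1,-0.641,-0.609,-1.087,0.3217,-0.2189,-0.0875,0.1,-0.641,-0.609,-1.087,0.3217,-0.2189,-0.0875,0.1,-0.641,-0.609,-1.087,0.3217,-0.2189,-0.0875,0.1],
  "squeeze": 30
}}

```text
clock: 1.35
eef_pos: [447.6, 316.9, 137.3]
eef_rot: [-0.001, 0.734, -1.389]
wrist_force: [0.1, 0.6, 0.0]
finger_gap: 51.7
```

```bash
cat >> h.py <<'E'
def st(manip):
    s=manip.read_state(); R=Rn.from_euler('xyz',s["eef_rot"]).as_matrix()
    print("t",round(s["clock"],2),"pos",np.round(s["eef_pos"],1),"clamp",np.round(w2c(s["eef_pos"]),1),"x in clamp",np.round(Rc.T@R[:,0],3),"y in clamp",np.round(Rc.T@R[:,1],3),"F",np.round(s["wrist_force"],1),"gap",round(s["finger_gap"],1),"q",np.round(s["joints"],2))
    return s,R
def shot(manip,n,tag):
    c=manip.camera(n); pickle.dump(c,open(f"pics/{n}{tag}.pkl","wb")); return c
E
python3 - <<'E'
from h import *
from cell import manip
st(manip)
c=shot(manip,"scene","1")
cv2.imwrite("pics/crop2.png",cv2.resize(c["color"][80:260,200:400],None,fx=3.2,fy=3.2,interpolation=cv2.INTER_CUBIC))
E
```

```text
t 1.35 pos [447.6 316.9 137.3] clamp [-259.2   -0.3  137.3] x in clamp [ 0.742  0.002 -0.67 ] y in clamp [-0.003  1.    -0.001] F [0.1 0.6 0. ] gap 51.7 q [ 0.82  0.69  1.36 -0.64  1.66  0.78]
```

View pics/crop2.png

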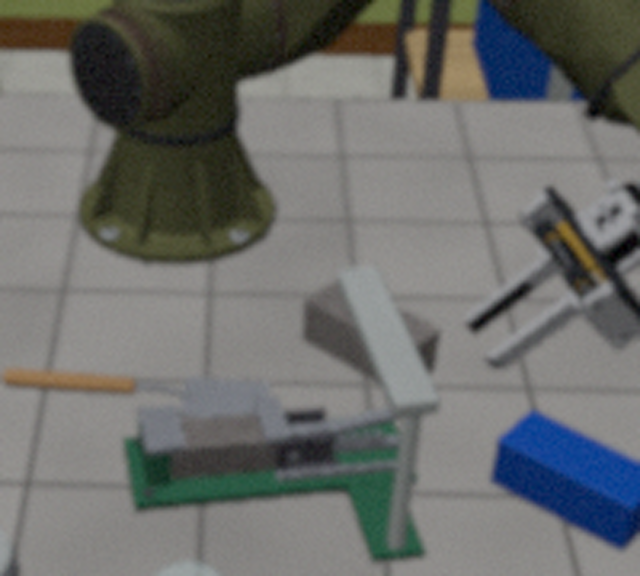

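>>> {"api": "jog_arm", "payload": {
  "series": [0,0,0,0.004,-0.024,-0.022,0.1,0,0,0,0.008,-0.048,-0.044,0.1,0,0,0,0.012,-0.068,-0.062,0.1,0,0,0,0.015,-0.082,-0.075,0.1,0,0,0,0.0173,-0.095,-0.087,0.1,0,0,0,0.0173,-0.095,-0.087,0.1]
}}

```text
clock: 2.15
eef_pos: [465.2, 220.9, 49.6]
eef_rot: [-0.001, 0.733, -1.391]
wrist_force: [0.4, -0.2, 0.6]
finger_gap: 51.8
```

Run:
```python
from h import *
from cell import manip
st(manip)
c=shot(manip,"scene","2")
cv2.imwrite("pics/crop3.png",cv2.resize(c["color"][130:260,230:380],None,fx=5,fy=4.6,interpolation=cv2.INTER_CUBIC))
```

```text
t 2.15 pos [465.2 220.9  49.6] clamp [-161.6   -0.2   49.6] x in clamp [ 0.743 -0.    -0.669] y in clamp [-0.     1.    -0.001] F [ 0.4 -0.2  0.6] gap 51.8 q [ 0.69  0.72  1.57 -0.72  1.41  0.84]
```

View pics/crop3.png

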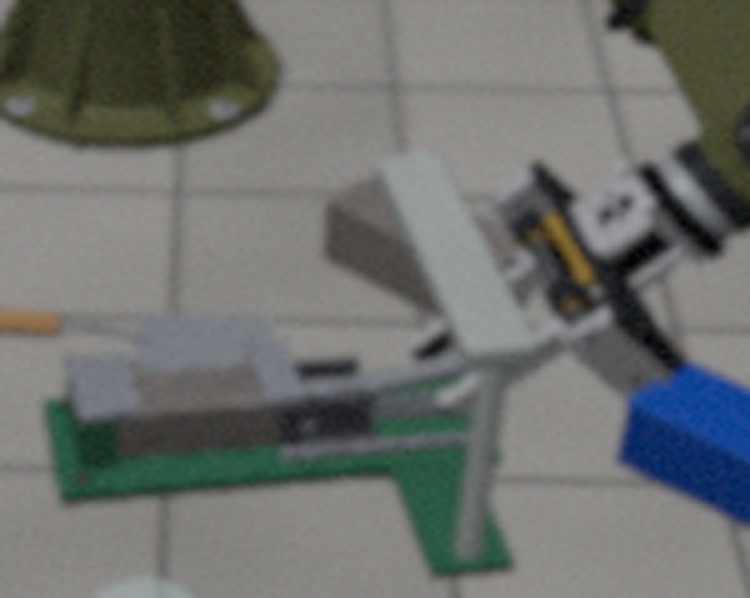

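Fingers straddle the handle on both sides (finger tips at about (435,340) and (460,385)). Closing.

>>> {"api": "jog_arm", "payload": {
  "series": [0,0,0,0,0,0,-1,0,0,0,0,0,0,-1,0,0,0,0,0,0,-1,0,0,0,0,0,0,-1,0,0,0,0,0,0,-1,0,0,0,0,0,0,-1],
  "squeeze": 30
}}

```text
clock: 2.95
eef_pos: [465.2, 221.5, 50.0]
eef_rot: [-0.0, 0.733, -1.391]
wrist_force: [-2.3, 1.1, 1.9]
finger_gap: 13.9
```

>>> {"api": "jog_arm", "payload": {
  "series": [0.049,0.009,0,0.0002,-0.0013,0.0058,-1,0.098,0.018,0,0.0006,-0.0031,0.0116,-1,0.148,0.027,0,0.001,-0.0054,0.0173,-1,0.197,0.036,0,0.0014,-0.0078,0.0226,-1,0.197,0.036,0,0.0014,-0.0078,0.0226,-1]
}}

```text
clock: 3.58
eef_pos: [466.7, 213.1, 73.3]
eef_rot: [0.001, 0.935, -1.391]
wrist_force: [-3.8, 3.9, -4.7]
finger_gap: 13.6
```

Run:
```python
from h import *
from cell import manip
st(manip)
c=shot(manip,"scene","3")
cv2.imwrite("pics/crop4.png",cv2.resize(c["color"][130:260,230:380],None,fx=5,fy=4.6,interpolation=cv2.INTER_CUBIC))
```

```text
t 3.58 pos [466.7 213.1  73.3] clamp [-1.536e+02 -1.000e-01  7.330e+01] x in clamp [ 0.594 -0.    -0.805] y in clamp [0.001 1.    0.001] F [-3.8  3.9 -4.7] gap 13.6 q [ 0.62  0.58  1.63 -0.59  1.29  0.72]
```

View pics/crop4.png

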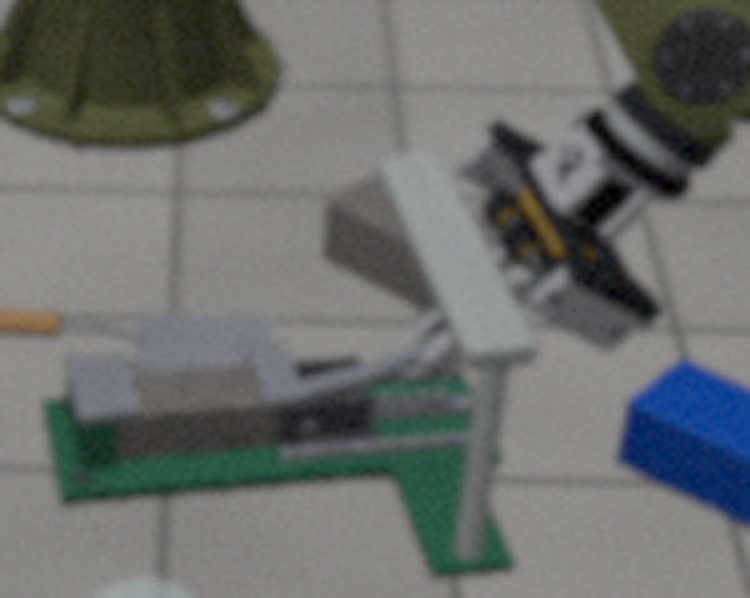

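>>> {"api": "jog_arm", "payload": {
  "series": [0,0,0,-0.0014,0.0079,0,-1,0,0,0,-0.0029,0.0157,0,-1,0,0,0,-0.0043,0.0236,0,-1,0,0,0,-0.0057,0.0315,0,-1,0,0,0,-0.0072,0.0394,0,-1,0,0,0,-0.0084,0.0463,0,-1,0,0,0,-0.0089,0.0487,0,-1,0,0,0,-0.0089,0.0487,0,-1]
}}

```text
clock: 4.62
eef_pos: [457.9, 261.1, 72.1]
eef_rot: [-0.003, 0.93, -1.393]
wrist_force: [2.9, -13.0, -7.1]
finger_gap: 13.9
```

Run:
```python
from h import *
from cell import manip
st(manip)
for n in("scene","top"):
    c=shot(manip,n,"4"); W=cloud(c); C=w2c(W)
    m=(abs(C[...,1])<40)&(C[...,0]>-130)&(C[...,0]<90)
    for nm,zz in(("jaw",62),("block",52)):
        mm=m&(abs(C[...,2]-zz)<3); C2=C.copy(); rects(C2,mm,n+nm,40)
    cv2.imwrite(f"pics/{n}4.png",cv2.resize(c["color"][130:280,150:350],None,fx=4,fy=4,interpolation=cv2.INTER_CUBIC))
```

```text
t 4.62 pos [457.9 261.1  72.1] clamp [-2.024e+02 -2.000e-01  7.210e+01] x in clamp [ 0.598 -0.001 -0.802] y in clamp [-0.     1.    -0.002] F [  2.9 -13.   -7.1] gap 13.9 q [ 0.7   0.63  1.55 -0.56  1.35  0.75]
scenejaw px [295 202  12  15  99] rect [-97.7   0.4] [23.9 67.6] 0.07 zmed 62.5 mean [-97.2   3.   62.5]
scenejaw px [244 206  15  16 132] rect [57.2  0.6] [38.6 67. ] 2.79 zmed 62.6 mean [57.4  4.1 62.6]
sceneblock px [257 208  30  13 240] rect [-7.4  3.1] [47.  86.2] 89.57 zmed 52.7 mean [-6.9  3.8 52.6]
topjaw px [259 204  19  26 287] rect [57.4 -1.3] [37.7 63.6] 0.18 zmed 62.0 mean [57.  -2.1 61.9]
topjaw px [206 216  13  25 169] rect [-97.1  -1.6] [23.6 63.2] 0.27 zmed 61.9 mean [-96.2  -1.9  61.9]
topblock px [228 210  35  22 436] rect [-5.6  0.2] [87.5 43.9] 0.35 zmed 52.0 mean [-5.2  0.3 52.1]
```

View pics/top4.png

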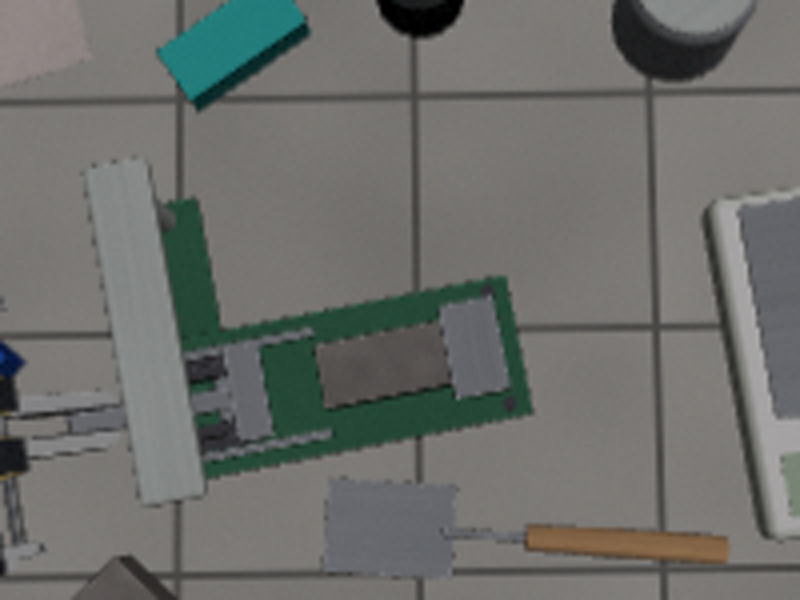

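>>> {"api": "jog_arm", "payload": {
  "series": [0,0,0,0,0,0,0.1,0,0,0,0,0,0,0.1,0,0,0,0,0,0,0.1,0,0,0,0,0,0,0.1,0,0,0,-0.0021,0.0118,0.016,0.1,0,0,0,-0.0053,0.0294,0.04,0.1,0,0,0,-0.0096,0.053,0.072,0.1,0,0,0,-0.0139,0.0765,0.104,0.1,0,0,0,-0.0139,0.0765,0.104,0.1]
}}

```text
clock: 5.85
eef_pos: [444.2, 340.5, 178.6]
eef_rot: [0.006, 0.936, -1.384]
wrist_force: [0.3, -0.4, 0.2]
finger_gap: 51.6
```

Run:
```python
from h import *
from cell import manip
s,R=st(manip)
x=np.array([0,0,-1.]); y=Rc@np.array([0,1,0]); T=np.stack([x,y,np.cross(x,y)],1)
print(Rn.from_matrix(T@R.T).as_rotvec().round(4))
for n in("scene","top"):
    c=shot(manip,n,"5"); W=cloud(c); C=w2c(W)
    m=(abs(C[...,1])<40)&(C[...,0]>-130)&(C[...,0]<90)
    for nm,zz in(("jaw",62),("block",52)):
        rects(C,m&(abs(C[...,2]-zz)<3),n+nm,40)
    cv2.imwrite(f"pics/{n}5.png",cv2.resize(c["color"][130:280,150:350],None,fx=4,fy=4,interpolation=cv2.INTER_CUBIC))
```

```text
t 5.85 pos [444.2 340.5 178.6] clamp [-283.     0.5  178.6] x in clamp [ 0.593  0.004 -0.805] y in clamp [-0.002  1.     0.004] F [ 0.3 -0.4  0.2] gap 51.6 q [ 0.81  0.59  1.34 -0.5   1.61  0.71]
[ 0.6241  0.1177 -0.001 ]
scenejaw px [295 202  12  14  92] rect [-98.1  -0.5] [23.7 66.1] 1.03 zmed 62.8 mean [-97.6   1.7  62.5]
scenejaw px [244 206  15  16 150] rect [56.9  0.8] [37.8 69.4] 0.98 zmed 62.7 mean [56.8  2.2 62.4]
sceneblock px [257 208  30  13 239] rect [-7.2  1.7] [49.1 85.5] 89.87 zmed 52.8 mean [-7.2  3.9 52.6]
topjaw px [259 204  19  26 286] rect [57.4 -1.4] [37.6 63.5] 0.14 zmed 62.0 mean [57.2 -1.5 62. ]
topjaw px [206 216  13  25 170] rect [-97.3  -1.4] [24.2 63.7] 0.66 zmed 61.9 mean [-97.5  -2.2  61.9]
topblock px [228 210  35  22 447] rect [-5.6  0.3] [87.3 44. ] 0.4 zmed 51.9 mean [-5.7 -0.2 52. ]
```

View pics/scene5.png

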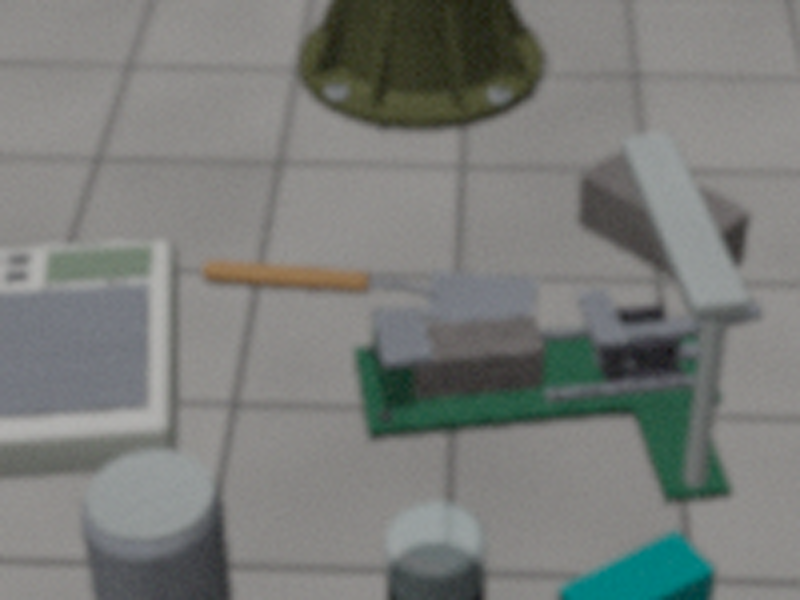

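>>> {"api": "jog_arm", "payload": {
  "series": [0.31,0.058,0,0,0,0.06,0.7,0.31,0.058,0,0,0,0.1,0.7,0.624,0.117,0,0.01,-0.055,0.1,0.7,0.624,0.117,0,0.02,-0.11,0.1,0.7,0.624,0.117,0,0.03,-0.165,0.1,0.7,0.624,0.117,0,0.04,-0.22,0.1,0.7,0.624,0.117,0,0.05,-0.277,0.09,0.7,0.624,0.117,0,0.05,-0.277,0.03,0.7,0.624,0.117,0,0.05,-0.277,-0.03,0.7,0.624,0.117,0,0.05,-0.277,-0.06,0.7,0.624,0.117,0,0.05,-0.277,-0.06,0.7]
}}

```text
clock: 7.32
eef_pos: [492.3, 61.2, 114.1]
eef_rot: [-1.321, 1.562, -2.711]
wrist_force: [0.8, 0.5, 1.0]
finger_gap: 80.1
```

Run:
```python
from h import *
from cell import manip
s,R=st(manip)
x=np.array([0,0,-1.]); y=Rc@np.array([0,1,0]); T=np.stack([x,y,np.cross(x,y)],1)
print(Rn.from_matrix(T@R.T).as_rotvec().round(4), c2w([0,0,37])-s["eef_pos"])
c=shot(manip,"scene","6")
cv2.imwrite("pics/crop6.png",cv2.resize(c["color"][110:260,200:360],None,fx=4,fy=4,interpolation=cv2.INTER_CUBIC))
```

```text
t 7.33 pos [492.3  61.2 114.1] clamp [  0.5  -2.2 114.1] x in clamp [ 0.002 -0.008 -1.   ] y in clamp [-0.001  1.    -0.008] F [0.8 0.5 1. ] gap 80.1 q [ 0.05  0.31  1.78 -0.    1.05 -0.13]
[ 0.0036 -0.008  -0.0005] [  2.03566773   0.83836034 -77.07083884]
```

View pics/crop6.png

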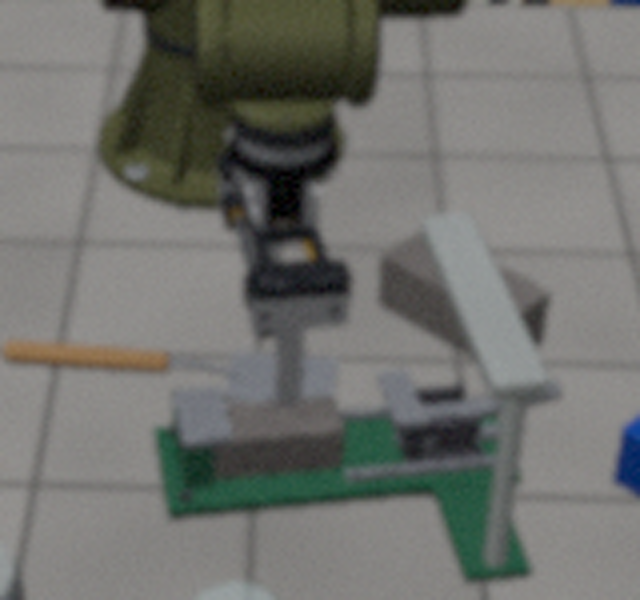

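>>> {"api": "jog_arm", "payload": {
  "series": [0.003,-0.007,0,0.002,0.0005,-0.03,0.7,0.003,-0.007,0,0.002,0.0005,-0.055,0.7,0.003,-0.007,0,0.002,0.0005,-0.07,0.7,0.003,-0.007,0,0.002,0.0005,-0.077,0.7,0.003,-0.007,0,0.002,0.0005,-0.077,0.7]
}}

```text
clock: 8.0
eef_pos: [496.2, 62.3, 40.0]
eef_rot: [1.338, 1.566, -0.051]
wrist_force: [0.0, -0.2, 0.8]
finger_gap: 79.7
```

>>> {"api": "jog_arm", "payload": {
  "series": [0,0,0,0,0,0,-1,0,0,0,0,0,0,-1,0,0,0,0,0,0,-1,0,0,0,0,0,0,-1,0,0,0,0,0,0,-1,0,0,0,0,0,0,-1,0,0,0,0,0,0,-1],
  "squeeze": 35
}}

```text
clock: 8.88
eef_pos: [495.9, 62.3, 39.7]
eef_rot: [1.334, 1.566, -0.055]
wrist_force: [-2.0, 0.1, 4.3]
finger_gap: 43.8
```

Run:
```python
from h import *
from cell import manip
s,R=st(manip)
```

```text
t 8.88 pos [495.9  62.3  39.7] clamp [ 0.   1.7 39.7] x in clamp [ 0.001  0.004 -1.   ] y in clamp [-0.002  1.     0.004] F [-2.   0.1  4.3] gap 43.8 q [ 0.05  0.43  1.83 -0.    0.88 -0.13]
```

>>> {"api": "jog_arm", "payload": {
  "series": [0,0,0,0,0,0.0008,-1,0,0,0,-0.0011,0.0059,0.0008,-1,0,0,0,-0.0021,0.0118,0.0008,-1,0,0,0,-0.0032,0.0177,0.0008,-1,0,0,0,-0.0043,0.0238,0.0008,-1,0,0,0,-0.0043,0.0238,0.0008,-1]
}}

```text
clock: 9.62
eef_pos: [491.6, 86.5, 40.3]
eef_rot: [1.339, 1.566, -0.05]
wrist_force: [0.9, 0.4, -5.6]
finger_gap: 43.7
```

Run:
```python
from h import *
from cell import manip
s,R=st(manip)
c=shot(manip,"top","7"); W=cloud(c); C=w2c(W)
m=(abs(C[...,1])<40)&(C[...,0]>-130)&(C[...,0]<90)
for nm,zz in(("jaw",62),("block",52)):
    rects(C,m&(abs(C[...,2]-zz)<3),nm,15)
cv2.imwrite("pics/crop7.png",cv2.resize(c["color"][170:270,180:320],None,fx=5,fy=5,interpolation=cv2.INTER_CUBIC))
```

```text
t 9.62 pos [491.6  86.5  40.3] clamp [-24.6   1.7  40.3] x in clamp [ 0.001  0.004 -1.   ] y in clamp [-0.002  1.     0.004] F [ 0.9  0.4 -5.6] gap 43.7 q [ 0.1   0.43  1.83 -0.    0.88 -0.08]
jaw px [259 204  19  26 290] rect [57.4 -1.3] [37.6 63.6] 0.18 zmed 62.1 mean [57.2 -1.7 62. ]
```

View pics/crop7.png

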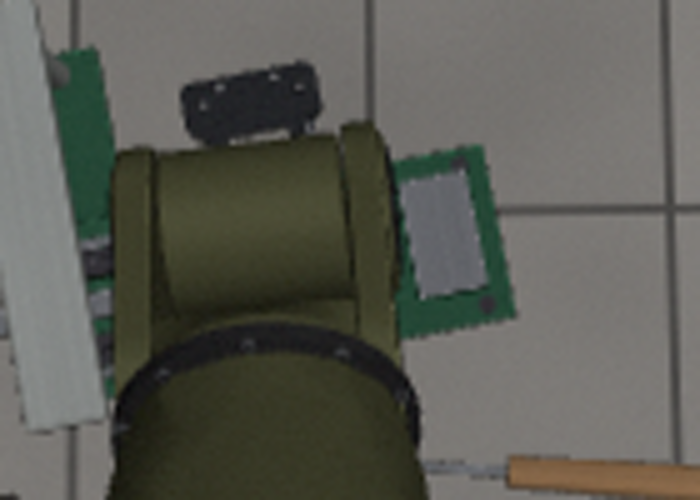

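Run:
```python
from h import *
from cell import manip
c=shot(manip,"scene","8"); W=cloud(c); C=w2c(W)
m=(abs(C[...,1])<40)&(C[...,0]>-130)&(C[...,0]<90)
for nm,zz in(("jaw",62.5),("block",52.5)):
    rects(C,m&(abs(C[...,2]-zz)<3),nm,15)
# front face of block: y ~ +22..26
f=(abs(C[...,1]-23)<5)&(C[...,2]>18)&(C[...,2]<48)&(C[...,0]>-85)&(C[...,0]<60)
rects(C,f,"face",15)
cv2.imwrite("pics/crop8.png",cv2.resize(c["color"][150:250,220:340],None,fx=6,fy=6,interpolation=cv2.INTER_CUBIC))
```

```text
jaw px [296 202  11  15  91] rect [-97.9   1.5] [24.7 65.7] 0.56 zmed 62.7 mean [-98.3   3.4  62.7]
jaw px [244 206  15  15 158] rect [56.9  0.7] [72.4 37.9] 89.66 zmed 63.1 mean [56.8  2.9 62.8]
block px [260 209  35  13 175] rect [-21.3  11.4] [ 51.  106.8] 70.65 zmed 53.1 mean [-15.6   9.6  53. ]
face px [262 219  16   9 108] rect [ 1.2 23. ] [ 8.9 46.8] 89.41 zmed 33.0 mean [ 4.3 22.9 33.3]
face px [282 218  13   8  81] rect [-56.1  22.7] [38.2  8.3] 3.5 zmed 32.9 mean [-55.9  23.2  32.6]
```

View pics/crop8.png

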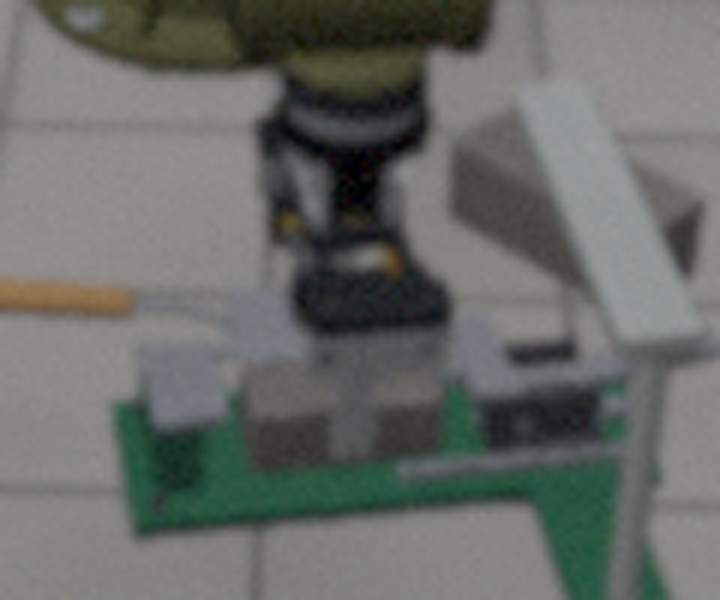

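>>> {"api": "jog_arm", "payload": {
  "series": [0,0,0,0,0,0.01,-1,0,0,0,0,0,0.025,-1,0,0,0,0,0,0.045,-1,0,0,0,0,0,0.07,-1,0,0,0,0,0,0.1,-1,0,0,0,0,0,0.12,-1,0,0,0,0,0,0.13,-1,0,0,0,0,0,0.13,-1]
}}

```text
clock: 10.72
eef_pos: [491.8, 86.0, 171.0]
eef_rot: [1.365, 1.565, -0.025]
wrist_force: [0.4, -0.8, -4.7]
finger_gap: 43.5
```

Run:
```python
from h import *
from cell import manip
s,R=st(manip)
c=shot(manip,"scene","9"); W=cloud(c); C=w2c(W)
f=(abs(C[...,1]-23)<6)&(C[...,2]>130)&(C[...,2]<190)&(C[...,0]>-85)&(C[...,0]<60)
rects(C[...,[0,2,1]],f,"face (x,z)",15)
cv2.imwrite("pics/crop9.png",cv2.resize(c["color"][110:250,100:340],None,fx=3.3,fy=3.3,interpolation=cv2.INTER_CUBIC))
print(np.array([535,-256.5,0])-s["eef_pos"])
```

```text
t 10.72 pos [491.8  86.  171. ] clamp [-24.1   1.8 171. ] x in clamp [ 0.001  0.006 -1.   ] y in clamp [-0.001  1.     0.006] F [ 0.4 -0.8 -4.7] gap 43.5 q [ 0.1   0.24  1.73 -0.    1.17 -0.08]
face (x,z) px [262 179  35  16 349] rect [-24.  166.8] [ 44.8 100.6] 86.98 zmed 23.0 mean [-22.8 166.8  23. ]
[  43.22819344 -342.54765066 -170.97001106]
```

View pics/crop9.png

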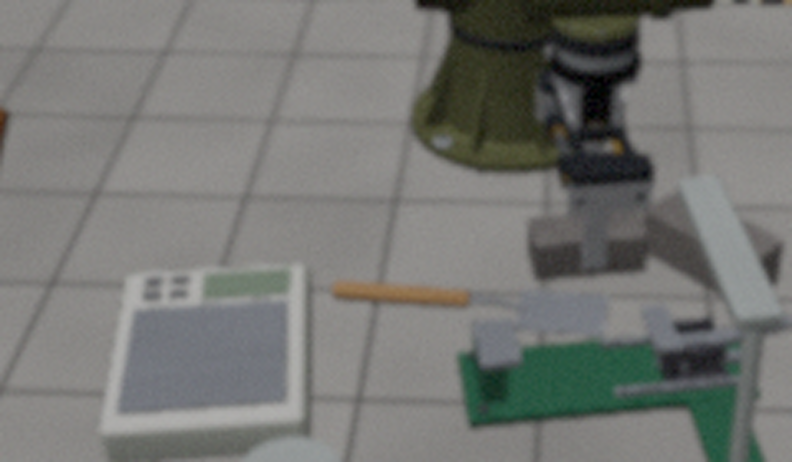

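>>> {"api": "jog_arm", "payload": {
  "series": [0,0,0,0.003,-0.02,0,-1,0,0,0,0.008,-0.06,0,-1,0,0,0,0.014,-0.11,0,-1,0,0,0,0.02,-0.16,0,-1,0,0,0,0.026,-0.21,0,-1,0,0,0,0.033,-0.26,-0.01,-1,0,0,0,0.039,-0.305,-0.02,-1,0,0,0,0.042,-0.333,-0.03,-1,0,0,0,0.043,-0.3425,-0.04,-1,0,0,0,0.043,-0.3425,-0.04,-1,0,0,0,0.043,-0.3425,-0.04,-1]
}}

```text
clock: 12.15
eef_pos: [534.8, -255.4, 130.5]
eef_rot: [1.374, 1.566, -0.014]
wrist_force: [-0.6, 0.4, -4.2]
finger_gap: 44.2
```

Run:
```python
from h import *
from cell import manip
s,R=st(manip)
c=shot(manip,"scene","10"); W=cloud(c); z=W[...,2]
m=(W[...,1]<-180)&(W[...,1]>-340)&(W[...,0]>540)&(W[...,0]<640)&(z>80)&(z<150)
for q in rects(W[...,[1,2,0]],m,"face (y,z)",15): print(np.percentile(q[0],[2,98],axis=0).round(1))
cv2.imwrite("pics/crop10.png",cv2.resize(c["color"][110:260,90:280],None,fx=4,fy=4,interpolation=cv2.INTER_CUBIC))
```

```text
t 12.15 pos [ 534.8 -255.4  130.5] clamp [319.6 -16.9 130.5] x in clamp [ 0.001  0.005 -1.   ] y in clamp [-0.002  1.     0.005] F [-0.6  0.4 -4.2] gap 44.2 q [-0.51  0.48  1.5   0.    1.16 -0.69]
face (y,z) px [141 195  37  18 477] rect [-253.8  125.8] [99.2 46.3] 2.19 zmed 555.3 mean [-255.6  129.3  555.9]
[[-300.4  104.9  541.5]
 [-206.3  147.   568.9]]
```

View pics/crop10.png

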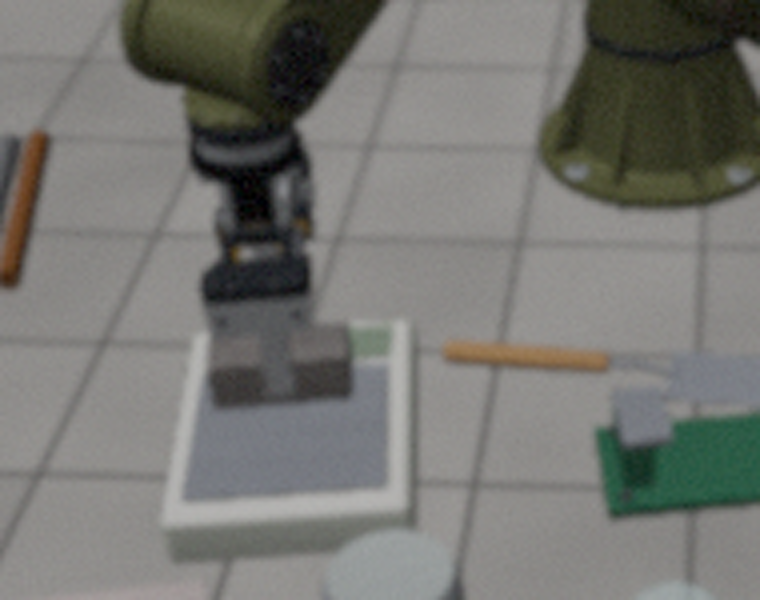

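>>> {"api": "jog_arm", "payload": {
  "series": [0,0,0,0,0,-0.01,-1,0,0,0,0,0,-0.02,-1,0,0,0,0,0,-0.027,-1,0,0,0,0,0,-0.031,-1,0,0,0,0,0,-0.033,-1,0,0,0,0,0,-0.034,-1,0,0,0,0,0,-0.034,-1,0,0,0,0,0,-0.034,-1]
}}

```text
clock: 13.2
eef_pos: [534.7, -256.5, 96.5]
eef_rot: [1.3, 1.566, -0.089]
wrist_force: [0.0, 0.1, -4.7]
finger_gap: 43.6
```

>>> {"api": "jog_arm", "payload": {
  "series": [0,0,0,0,0,-0.0005,-1,0,0,0,0,0,-0.001,-1,0,0,0,0,0,-0.0015,-1,0,0,0,0,0,-0.002,-1,0,0,0,0,0,-0.002,-1]
}}

```text
clock: 13.82
eef_pos: [534.6, -256.4, 94.3]
eef_rot: [1.35, 1.566, -0.039]
wrist_force: [-0.7, -0.1, -4.5]
finger_gap: 43.9
```

>>> {"api": "jog_arm", "payload": {
  "series": [0,0,0,0,0,-0.0004,-1,0,0,0,0,0,-0.0008,-1,0,0,0,0,0,-0.0012,-1,0,0,0,0,0,-0.0012,-1]
}}

```text
clock: 14.32
eef_pos: [534.7, -256.4, 93.7]
eef_rot: [1.299, 1.566, -0.091]
wrist_force: [-4.1, 2.6, 5.7]
finger_gap: 43.6
```

>>> {"api": "jog_arm", "payload": {
  "series": [0,0,0,0,0,0,0.05,0,0,0,0,0,0,0.2,0,0,0,0,0,0,0.5,0,0,0,0,0,0,0.5,0,0,0,0,0,0,0.5,0,0,0,0,0,0,0.5,0,0,0,0,0,0.02,0.5,0,0,0,0,0,0.05,0.5,0,0,0,0,0,0.09,0.5,0,0,0,0,0,0.15,0.5,0,0,0,-0.03,0.06,0.18,0.5,0,0,0,-0.1,0.11,0.2,0.5,0,0,0,-0.15,0.16,0.2,0.5,0,0,0,-0.15,0.16,0.2,0.5]
}}

```text
clock: 16.08
eef_pos: [383.0, -95.1, 293.6]
eef_rot: [1.293, 1.565, -0.096]
wrist_force: [0.8, 0.5, 1.0]
finger_gap: 70.6
```

Run:
```python
from h import *
from cell import manip
s,R=st(manip)
for n in("top","scene"):
    c=shot(manip,n,"11"); W=cloud(c); z=W[...,2]; C=w2c(W)
    m=(W[...,1]<-150)&(W[...,1]>-360)&(W[...,0]>440)&(W[...,0]<640)
    rects(W,m&(abs(z-106)<5),n+" blocktop",15); rects(W,m&(abs(z-66)<3),n+" pan",15)
    rects(C,(abs(C[...,1])<40)&(C[...,0]>-130)&(C[...,0]<90)&(abs(z-62)<3),n+" jaw",40)
    rects(W,(z>95)&(z<140)&(W[...,0]>650)&(abs(W[...,1])<250),n+" tin/jar",40)
    cv2.imwrite(f"pics/{n}11.png",cv2.resize(c["color"],None,fx=1.5,fy=1.5))
```

```text
t 16.07 pos [383.  -95.1 293.6] clamp [ 134.7 -137.6  293.6] x in clamp [ 0.002  0.006 -1.   ] y in clamp [-0.002  1.     0.006] F [0.8 0.5 1. ] gap 70.6 q [-0.34 -0.11  1.81  0.    1.44 -0.52]
top blocktop px [349 191  41  23 639] rect [ 533.7 -256.2] [ 43.8 100.3] 10.06 zmed 105.7 mean [ 533.3 -255.7  105.7]
top pan px [ 335  174   63   61 1832] rect [ 534.3 -255.9] [144.5 144.9] 8.34 zmed 66.0 mean [ 532. -254.   66.]
top jaw px [259 205  19  25 283] rect [57.3 -1.4] [37.5 63.7] 0.19 zmed 62.2 mean [57.1 -1.8 62.1]
top jaw px [206 216  13  25 191] rect [-97.2  -1.6] [24.2 63.2] 0.06 zmed 62.0 mean [-96.9  -0.4  62. ]
top tin/jar px [242 106  24  25 463] rect [763.2  40.2] [61.1 61.5] 89.18 zmed 114.4 mean [761.   39.3 113.6]
top tin/jar px [306 109  34  34 900] rect [ 738.6 -142. ] [87.1 84.8] 88.82 zmed 119.4 mean [ 736.1 -140.5  117.7]
scene blocktop px [143 200  35  14 369] rect [ 535.9 -257.8] [50.4 98.9] 10.16 zmed 106.8 mean [ 538.8 -257.3  106.6]
scene pan px [135 200  52  36 772] rect [ 537.5 -257.6] [152.  143.5] 9.19 zmed 65.6 mean [ 563.1 -250.3   65.7]
scene jaw px [295 202  12  14 100] rect [-97.3  -0. ] [24.3 66.6] 0.15 zmed 63.0 mean [-97.1   0.7  62.7]
scene jaw px [244 206  15  15 157] rect [56.8  1.2] [38.3 69.7] 0.39 zmed 62.8 mean [56.4  3.4 62.7]
scene tin/jar px [170 243  36  31 858] rect [ 747.4 -143. ] [85.9 85.6] 54.7 zmed 118.2 mean [ 754.6 -141.3  115.1]
scene tin/jar px [247 256  25  23 461] rect [771.1  40.2] [61.8 58.9] 59.45 zmed 113.0 mean [776.1  40.6 111.1]
```

View pics/top11.png

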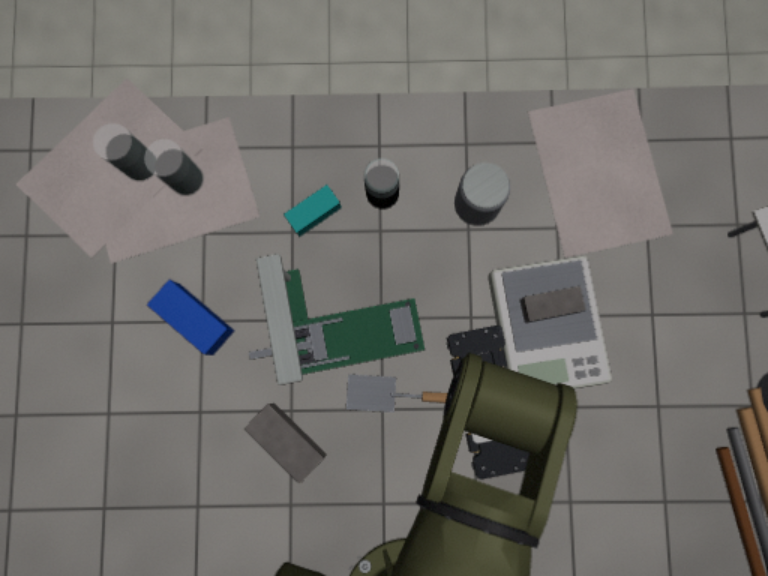

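View pics/scene11.png

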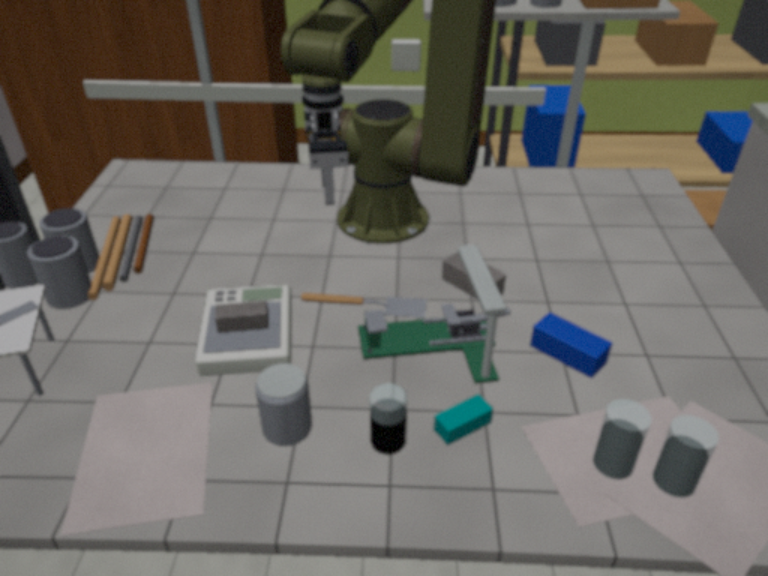

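The block lies flat in the middle of the pan, at top-view pixel (555,303) and 1–2 mm from centre. The bar is open, the bystanders haven't moved, and the arm is clear at z ≈ 294 mm.

Run:
```python
from cell import manip
print(manip.sign_off())
```

```text
the job is handed in; nothing more can be done
None
```

The stone block is out of the clamp and resting on the balance pan, and I handed the job in at about 16 s of the 58 s allowed. I pinched the pawl's handle with the tool leaning about 48°, lifted it about 0.25 rad, and drew the bar back to its stop. I then slid the block 24 mm clear of the lips, lifted it out, set it down slowly and let go.

**Last checks before hand-in:**
- **Block:** its centre is within about 2 mm of the pan's middle in both cameras. Its top is at 105.7 mm against the expected 106 mm, so it is flat and the same way up.
- **Clamp bar:** the moving jaw's top sits at x ≈ -97 mm in the clamp frame, about 47 to 48 mm back, which is at its stop.
- **Bystanders:** the tin, jar and spatula look unmoved in the before and after pictures. I did not compare them by measurement, and the arm partly hid the spatula's handle in the last top view. The scene view shows it in place.
- **Robot:** the arm is clear at about 294 mm height with the gripper open. The largest wrist force I read was about 15 N, while pulling the bar against its stop.

No check failed. The two cameras differ by 1 to 3 mm, and I measured positions to no better than that.

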